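# Start the clamp screw square with the slotted key

## Task

Pick up the slotted key, set it upright over the T-head screw of the clamp so that its slot drops over the head and its foot sits flat on the clamp, and only then turn the key about a quarter turn clockwise (seen from above) to start the screw. Let go and leave the key standing square on the screw. The other clamp, with the low hex head, is already done.

Things in the scene. Friction and masses are not known exactly. Their poses are not given: they have to be found in the camera images.
- fork_key: loose steel slotted key, upright on the bench (mm). Origin: centre of the foot's underside; z up the stem; x along the long side of foot, slot and handle. Foot 70 (x) x 36 x 30 high; slot in its underside 58 (x) x 24, 22 deep, 2 chamfer. Stem 18 thick; flat handle plate 50 (x) x 14 (y) at heights 73 to 118: grasp from above across the 14. A half turn about z is the same.
- bar_clamp: the clamp to start: dark steel bridge fixed to the bench, a flat bar through it along x. Origin: centre of its underside. In mm: base 80 (x) x 128 x 10; top block 84 x 84, its flat top 44 above the bench with the T-head screw in the middle. A like clamp with a low hex head is a bystander; the two may change places.
- screw_head (a point): on the T-head screw's vertical axis, level with the clamp's top; turns with the screw; z up, x along the head's bar. In mm: head a level bar 44 (x) x 10 (y), 4 to 17 above this point. Key seated: foot's underside level with this point, slot round the bar with 7 play each side, which is also about 19 degrees of free turning either way before the bar is driven.
- tee_screw (a joint): angle of the T-head screw, rad, growing clockwise seen from above; 0 to 0.15 at the start, end stop at 2.2. It turns in place (no noticeable descent) against about 0.08 N m friction and stays where it is left.
There are look-alikes about, which are no part of the job. Of the things that look like the fork_key, the middle-sized one is meant.

How it is judged:
By the outcome, as a careful person would: the job done as asked, in the order asked, and still so for the second after the job is handed in, with the robot touching nothing.
It also fails if it takes over 45 s, if anything falls off the work surface, if the arm or the gripper's body presses on something with over 40 N, if the wrist force passes 120 N, or if a joint passes its speed limit or range.

## Robot

A 6-joint arm with a two-finger parallel gripper is mounted at the origin on a cart in front of the work surface, level with it; the furniture and walls round the work are solid. World frame = base frame: x ahead of the robot, y to its left, z up, the work surface at z = 0. Lengths are in m, angles in degrees, forces in N, time in s.
With the tool pointing down it reaches from about 0.425 to 0.95 m from the base axis. Payload 14.7 kg.
Tool frame: the origin (TCP) lies midway between the tips of the shut fingers; the grasp point (between the pads) lies 19 mm behind it; z points along the fingers, y is the line along which they close (so a half turn about z gives the same grasp; the last joint's range is limited). The gripper opens to 85 mm and grips with 20 to 120 N. Pads are 22 mm wide; open, the fingers measure 114 mm over their backs; the gripper's body (76 mm by 85 mm) begins 54 mm behind the grasp point. The pads swing forward as they close: fully open they stand 13 mm farther back than shut.
Start: joints at [-2.67, 27.513, 91.461, -0, 61.026, -2.67], TCP at [0.65, 0, 0.231] pointing down, gripper open.
Joint ranges: [-157.49, 157.49], [-46.99, 117.5], [13.45, 153.17], [-89.5, 269.5], [5.16, 153.95], [-167.48, 167.48]. Speed limits (degrees/s): [108.29, 108.29, 136.94, 172.46, 172.46, 172.46].

## Interface

Orientations are given as [roll, pitch, yaw] about the fixed x, y, z axes, in that order (R = Rz(yaw) Ry(pitch) Rx(roll)).
In Python, from plant import movep, move_straight, move_j, move_gripper, wait, solve_ik, observe, snapshot, PlanningError, close_job gives the robot as it stands. Calls block until the motion is done:
- movep(position, orientation): joint-space move of the TCP to a pose.
- move_straight(position, rot=None, max_speed=0.15, contact_N=None): straight line of the TCP; rot=None keeps the orientation; max_speed is the mean speed in m/s. With contact_N (N) it stops when the force on the tool has changed by that much, and returns True; else False.
- move_j(angles): joint-space move.
- move_gripper(opening): finger opening in m; the grip force is fixed at half the most; returns when the fingers have stopped.
- wait(seconds).
- solve_ik(position, orientation): joint angles nearest the present ones, or None.
- observe(): the state.
- snapshot(name): name is "scene" or "side" or "wrist"; returns a dict with "pixels" (420x560x3 uint8, red, green, blue), "fx", "fy", "cx", "cy" (pixels), "dist_coeffs" ([k1, k2, p1, p2, k3] as OpenCV has them; the pictures are not rectified), "rvec" (rotation vector, rad) and "tvec" (3), from world to camera coordinates, as OpenCV has them; the wrist camera has in their place "mount" (4x4, takes a point from camera to tool coordinates, whose origin is the TCP and whose axes are the flange's). Camera axes: x right, y down, z forward; pixel columns grow to the right and rows downward; lengths in m; the calibration is good to about 2 mm. A picture is of the moment at which its call begins: read the wrist's pose just before it. There is no depth.
A pose or a line that the arm cannot do raises PlanningError and nothing moves.
- close_job(): hands the job in; it is judged then, once.
The state is a dict: "time_s": time; "joint_pos": joint angles; "joint_velocities": joint speeds; "effort": joint torques, N m; "tool_pos": TCP position; "orientation": TCP orientation; "ft_force": force on the tool from outside, world axes, zero at the start; "moment": the same for the moment, N m; "grip_width": finger opening in m; "grip_force": force on a finger pad.
Only numpy, scipy, OpenCV 4.12 (cv2) and the standard library are available. Lean on these libraries where they do the work, as an engineer would, in place of code of your own. Each camera call takes 0.05 s, during which the arm holds its last target. There are 200 camera calls.

## Working session

There is one attempt and no reset: what is moved stays moved. The work goes in short steps, each a Python script; the robot and the scene stay as the last script left them, time stands still between calls to the robot, and variables do not carry over. Pictures are saved under pics/ and viewed, at most 10 in all, crops included, and the job is handed in when it is done.

```bash
ls; mkdir -p pics
python3 - <<'E'
from plant import *
import cv2,pickle
o=observe();print(o)
d={}
for n in("scene","side","wrist"):
    s=snapshot(n);d[n]=s;cv2.imwrite(f"pics/{n}0.png",s["pixels"][:,:,::-1])
    print(n,{k:v for k,v in s.items() if k!="pixels"})
d['o']=o
pickle.dump(d,open("d0.pkl","wb"))
E
```

```text
pics
{'time_s': 0.0, 'joint_pos': array([-2.67047493e+00,  2.75491545e+01,  9.14933267e+01,  7.35641602e-04,
        6.10241413e+01, -2.67005945e+00]), 'joint_velocities': array([ 0.03353293, -0.07821543, -0.00927297, -0.03914479, -0.03239893,
        0.0194349 ]), 'effort': array([ 2.41355090e-03, -9.50650907e+01, -4.30184269e+01, -5.27583288e-04,
        1.24796593e-02,  1.26860105e-04]), 'tool_pos': array([6.49606037e-01, 3.79621659e-05, 2.30683067e-01]), 'orientation': array([-1.79933480e+02, -3.74601394e-03,  8.99992256e+01]), 'ft_force': array([0.87442704, 0.59510314, 0.37071019]), 'moment': array([0.01547993, 0.01480024, 0.04526405]), 'grip_force': 0.0, 'grip_width': 0.08540218794641381}
scene {'fx': 448.0323929550882, 'fy': 448.0323929550882, 'cx': 280.9280299361571, 'cy': 213.96392396993824, 'dist_coeffs': array([-0.00679695,  0.        ,  0.        ,  0.        ,  0.        ]), 'rvec': array([ 1.06531458, -2.2916687 ,  1.16486826]), 'tvec': array([0.55410347, 0.14623187, 0.82760174])}
side {'fx': 398.6613311201829, 'fy': 398.6613311201829, 'cx': 277.19204889325806, 'cy': 207.227016260169, 'dist_coeffs': array([-0.03903788,  0.        ,  0.        ,  0.        ,  0.        ]), 'rvec': array([-2.24738103e-03, -2.86015033e+00,  1.28384506e+00]), 'tvec': array([ 0.49052287, -0.1584783 ,  1.25092437])}
wrist {'fx': 337.1270314408446, 'fy': 337.1270314408446, 'cx': 278.71838703792235, 'cy': 209.2553955893336, 'dist_coeffs': array([-0.02157149,  0.        ,  0.        ,  0.        ,  0.        ]), 'mount': array([[-2.30106641e-04, -9.59345582e-01, -2.82233947e-01,
         7.20110730e-02],
       [ 9.99999943e-01, -1.50862388e-04, -3.02506000e-04,
         9.16309684e-04],
       [ 2.47629308e-04, -2.82234001e-01,  9.59345562e-01,
        -1.43307415e-01],
       [ 0.00000000e+00,  0.00000000e+00,  0.00000000e+00,
         1.00000000e+00]])}
```

View pics/scene0.png

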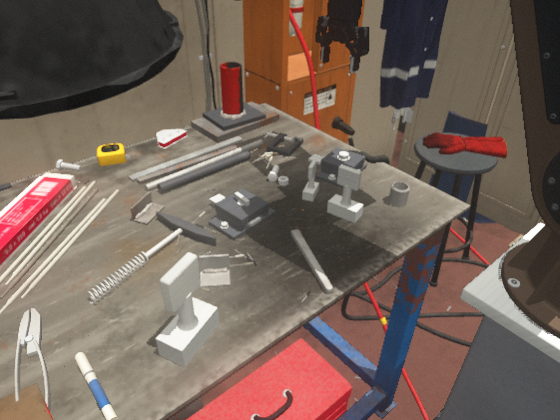

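View pics/side0.png

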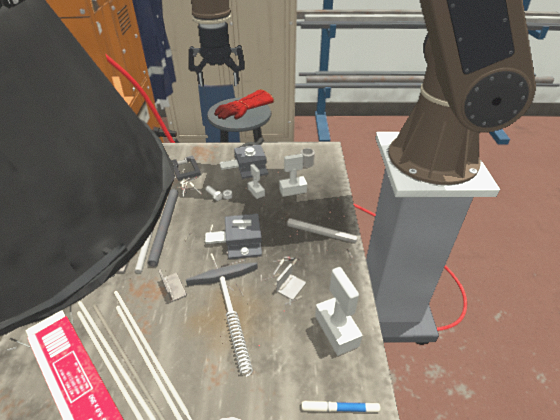

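The pictures show three fork-like keys. In scene/side pixels they are large (188,330)/(338,320), middle (346,190)/(293,178) and small (312,180)/(256,182), so the middle one looks like the one meant. The T-head clamp is at (240,205)/(243,230) and the hex clamp at (343,160)/(250,155). I'll confirm with one enlarged crop.

Run:
```python
import cv2,pickle,numpy as np
d=pickle.load(open("d0.pkl","rb"))
def crop(n,x0,y0,w,h,k):
    c=cv2.resize(d[n]["pixels"][y0:y0+h,x0:x0+w,::-1],None,fx=k,fy=k,interpolation=cv2.INTER_CUBIC)
    for x in range((x0+19)//20*20,x0+w,20):
        cv2.line(c,((x-x0)*k,0),((x-x0)*k,6),(0,255,255),1);cv2.putText(c,str(x),((x-x0)*k,16),0,.35,(0,255,255),1)
    for y in range((y0+19)//20*20,y0+h,20):
        cv2.line(c,(0,(y-y0)*k),(6,(y-y0)*k),(0,255,255),1);cv2.putText(c,str(y),(8,(y-y0)*k+4),0,.35,(0,255,255),1)
    return c
a=crop("scene",200,145,200,95,4);b=crop("side",200,140,125,50,4);e=crop("side",200,205,75,50,4)
cv2.imwrite("pics/c1.png",np.vstack([a,np.hstack([b,e])]))
```

```text
(no output)
```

View pics/c1.png

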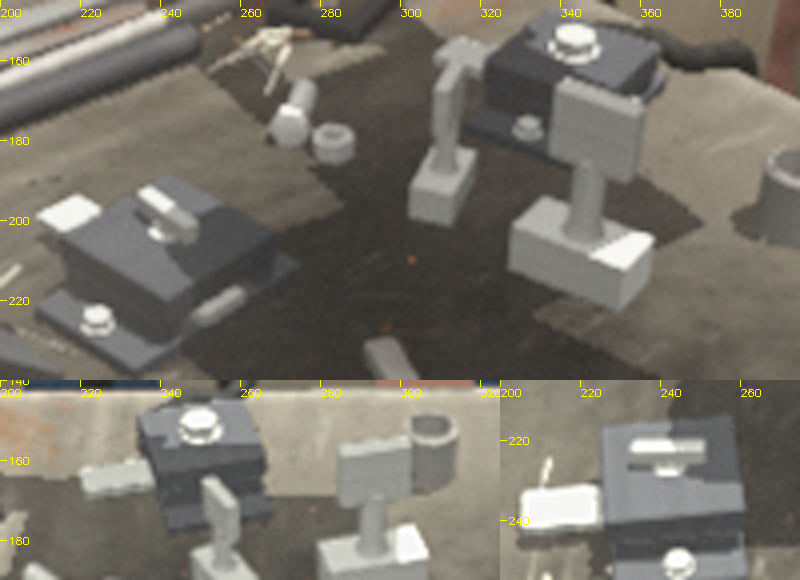

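The crop confirms it. The middle key stands at scene (346,190), with the small one at (312,180) to its left and the large one near the front. The T-head bar is at scene (242,198) / side (242,222), and the other clamp has the hex head at scene (343,157). Next I'll triangulate.

```bash
cat > h.py <<'E'
import cv2,pickle,numpy as np
from scipy.spatial.transform import Rotation as R
def ray(s,uv,pose=None):
    """camera centre, unit world directions"""
    K=np.array([[s["fx"],0,s["cx"]],[0,s["fy"],s["cy"]],[0,0,1]])
    p=cv2.undistortPoints(np.array(uv,float).reshape(-1,1,2),K,s["dist_coeffs"])[:,0]
    p=np.c_[p,np.ones(len(p))]
    if "mount" in s:
        T=np.eye(4);T[:3,:3]=R.from_euler('xyz',pose[1],degrees=True).as_matrix();T[:3,3]=pose[0]
        M=T@s["mount"];A,c=M[:3,:3],M[:3,3]
    else:
        A=cv2.Rodrigues(s["rvec"])[0].T;c=-A@s["tvec"]
    d=p@A.T
    return c,d/np.linalg.norm(d,axis=1)[:,None]
def onz(s,uv,z,pose=None):
    c,d=ray(s,uv,pose);return c+d*((z-c[2])/d[:,2])[:,None]
def tri(s1,a,s2,b):
    (c1,d1),(c2,d2)=ray(s1,[a]),ray(s2,[b]);d1,d2=d1[0],d2[0]
    t=np.linalg.lstsq(np.c_[d1,-d2],c2-c1,rcond=None)[0]
    p,q=c1+t[0]*d1,c2+t[1]*d2
    return (p+q)/2,np.linalg.norm(p-q)
E
python3 - <<'E'
from h import *
np.set_printoptions(precision=4,suppress=True)
d=pickle.load(open("d0.pkl","rb"));a,b=d["scene"],d["side"]
print("cams",ray(a,[(280,210)]),ray(b,[(280,210)]))
for n,p,q in[("handle mid",(349,177.5),(293.5,163)),("tee",(242,198.5),(242,222)),("hex",(343,156),(250,151)),
  ("big handle",(182,286),(345,286)),("small handle",(311.5,174),(255,169)),("hex2 foot",(313,192),(258,189))]:
    print(n,tri(a,p,b,q))
x=onz(a,[(237.5,192.5),(246.8,204)],.061);print("tee scene",x,np.degrees(np.arctan2(*(x[1]-x[0])[1::-1])))
x=onz(b,[(233,221.8),(251,221.8)],.061);print("tee side",x,np.degrees(np.arctan2(*(x[1]-x[0])[1::-1])))
x=onz(a,[(339,165),(360.8,170.8)],.118);print("handle scene",x,np.degrees(np.arctan2(*(x[1]-x[0])[1::-1])),np.linalg.norm(x[1]-x[0]))
x=onz(b,[(284.2,155.75),(302.5,154)],.118);print("handle side",x,np.degrees(np.arctan2(*(x[1]-x[0])[1::-1])),np.linalg.norm(x[1]-x[0]))
E
```

```text
cams (array([-0.0669,  0.8058,  0.5997]), array([[ 0.605 , -0.5348, -0.5899]])) (array([0.4844, 1.0407, 0.7161]), array([[-0.0017, -0.7425, -0.6698]]))
handle mid (array([0.446 , 0.1598, 0.0942]), np.float64(0.003995225433397522))
tee (array([0.5744, 0.3481, 0.0542]), np.float64(0.0016336237949860582))
hex (array([0.5718, 0.0353, 0.0489]), np.float64(0.0011711972674725505))
big handle (array([0.3657, 0.6049, 0.1317]), np.float64(0.010632138372294698))
small handle (array([0.5496, 0.1628, 0.065 ]), np.float64(0.015659797391194375))
hex2 foot (array([0.5447, 0.163 , 0.0072]), np.float64(0.0035471957542962773))
tee scene [[0.5913 0.3468 0.061 ]
 [0.5449 0.3571 0.061 ]] 167.47938674684943
tee side [[0.5948 0.3556 0.061 ]
 [0.5519 0.3559 0.061 ]] 179.7079226372752
handle scene [[0.4709 0.1664 0.118 ]
 [0.4259 0.1481 0.118 ]] -157.88838743995993 0.0485732742986715
handle side [[0.471  0.1636 0.118 ]
 [0.4223 0.1558 0.118 ]] -170.86778692775172 0.049341783998503204
```

Run:
```python
from h import *
from plant import *
np.set_printoptions(precision=4,suppress=True)
d=pickle.load(open("d0.pkl","rb"));a,b=d["scene"],d["side"]
for p,q in[((180,42),(172,165)),((185,50),(175,185)),((183,45),(165,140)),((90,110),(110,270))]: print("lamp",tri(a,p,b,q))
# look from above the key
print(solve_ik([0.446,.16,.2],[180,0,-75]),solve_ik([0.446,.16,.2],[180,0,105]))
for x,y,z in[(.50,.19,.33)]:
    for yaw in(0,90,-90,105):print(yaw,solve_ik([x,y,z],[180,0,yaw]))
```

```text
lamp (array([0.6755, 0.4262, 0.3305]), np.float64(0.08641452272670717))
lamp (array([0.6694, 0.4337, 0.3084]), np.float64(0.11529378459017842))
lamp (array([0.6974, 0.3919, 0.3344]), np.float64(0.039119406938188536))
lamp (array([0.7747, 0.5804, 0.2159]), np.float64(0.07637313798436422))
None [ 16.0688  15.7925 115.919   -0.      48.2885   1.0688]
0 [ 17.5594  12.976   99.1305  -0.      67.8936 107.5594]
90 [17.5594 12.976  99.1305 -0.     67.8936 17.5594]
-90 [  17.5594   12.976    99.1305    0.       67.8936 -162.4406]
105 [17.5594 12.976  99.1305 -0.     67.8936  2.5594]
```

View pics/wrist0.png

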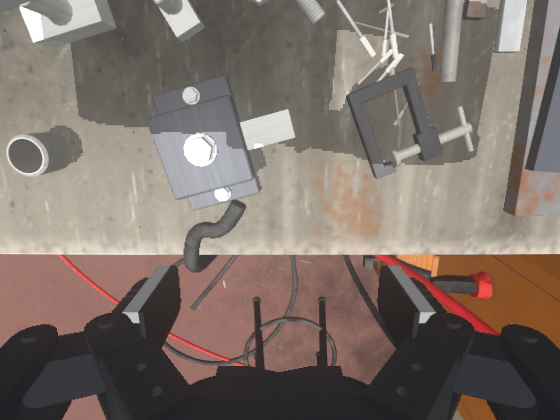

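Run:
```python
from h import *
from scipy.optimize import least_squares
d=pickle.load(open("d0.pkl","rb"));a,b=d["scene"],d["side"]
P=[(a,[(0,112),(50,107),(100,93),(150,72),(180,47),(184,40)]),(b,[(175,180),(168,210),(130,260),(60,305),(0,328)])]
def f(q,nx=0,ny=0):
    cx,cy,r,z,nx,ny=q;n=np.array([nx,ny,1]);n/=np.linalg.norm(n);o=[]
    for s,uv in P:
        c,dd=ray(s,uv);C=np.array([cx,cy,z])
        p=c+dd*(((C-c)@n)/(dd@n))[:,None]
        o+=list(np.linalg.norm(p-C,axis=1)-r)
    return np.r_[o,.02*nx,.02*ny]
for g in([.9,.6,.2,.4,0,0],[.8,.7,.15,.4,0,0],[.6,.8,.1,.5,0,0]):
    r=least_squares(f,g);print(r.x.round(3),r.cost,np.abs(r.fun).max())
from plant import *
movep([.49,.12,.34],[180,0,90])
o=observe();s=snapshot("wrist");pickle.dump((s,o),open("d1.pkl","wb"));cv2.imwrite("pics/w1.png",s["pixels"][:,:,::-1]);print(o["time_s"])
```

```text
[ 0.908  0.55   0.258  0.335 -0.063  0.117] 1.5652712534061296e-05 0.0024184348525100874
[ 0.908  0.55   0.258  0.335 -0.063  0.117] 1.5652712532475088e-05 0.0024184326517570076
[ 0.908  0.55   0.258  0.335 -0.063  0.117] 1.565271253145279e-05 0.0024184280846181183
1.0583
```

View pics/w1.png

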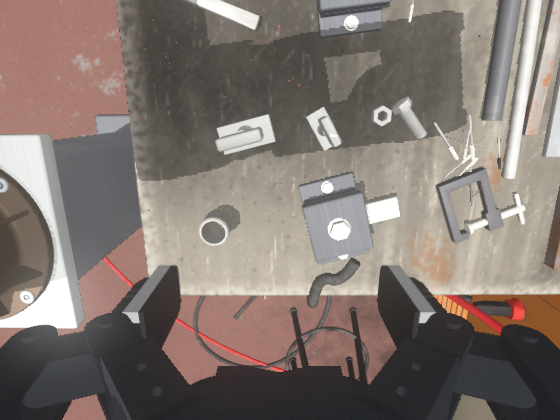

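The wrist picture from above shows the middle key at (245,135) with its foot running from about (217,145) to (272,125), the small key at (323,128), the hex clamp at (338,225) and the T clamp at the top edge (350,15). The lamp rim is about 0.13 m clear of the screw axis. Next I'll move over the key for a close look.

Run:
```python
from h import *
from plant import *
np.set_printoptions(precision=4,suppress=True)
s,o=pickle.load(open("d1.pkl","rb"));po=(o["tool_pos"],o["orientation"])
x=onz(s,[(216,134),(268,115),(275,137),(222,155)],.03,po);print(x.mean(0));e=x[1]-x[0];th=np.degrees(np.arctan2(e[1],e[0]));
e2=x[2]-x[3];t2=np.degrees(np.arctan2(e2[1],e2[0]));print(th,t2,np.linalg.norm(e))
th=(th+t2)/2; th=(th+90)%180-90;print(th)
c=x.mean(0)
movep([c[0],c[1],.21],[180,0,th+180])
o=observe();s=snapshot("wrist");pickle.dump((s,o,th),open("d2.pkl","wb"));cv2.imwrite("pics/w2.png",s["pixels"][:,:,::-1]);print(o["time_s"],o["joint_pos"],o["tool_pos"])
```

```text
[0.4472 0.1597 0.03  ]
19.303778103530632 18.373404667608316 0.07276055376075431
18.838591385569472
2.75 [ 15.9708  15.1159 115.1209  -0.0017  49.7626 -92.7857] [0.4476 0.1596 0.21  ]
```

View pics/w2.png

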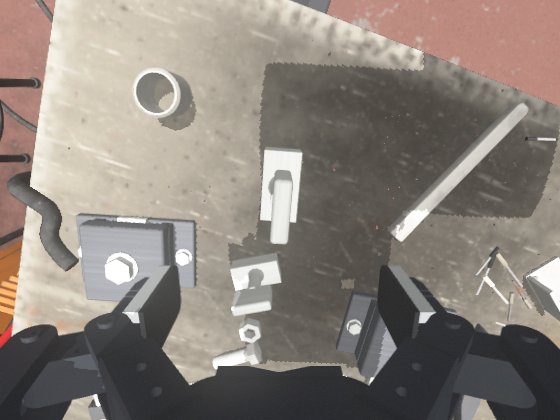

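The close look shows the key at (281,185), with foot corners (265,148), (301,150), (297,222), (261,220) and the handle top running from (283,171) to (280,237). It is turned about 3° from the tool. I'll refine the pose and grasp.

Run:
```python
from h import *
from plant import *
np.set_printoptions(precision=4,suppress=True)
s,o,th=pickle.load(open("d2.pkl","rb"));po=(o["tool_pos"],o["orientation"])
A=lambda e:(np.degrees(np.arctan2(e[1],e[0]))+90)%180-90
f=onz(s,[(265,148),(301,150),(297,222),(261,220)],.03,po);print("foot",f.mean(0),A(f[3]-f[0]),A(f[2]-f[1]),A(f[1]-f[0])%180-90,np.linalg.norm(f[3]-f[0]),np.linalg.norm(f[1]-f[0]))
h=onz(s,[(283.5,171.5),(279.5,237)],.118,po);print("handle",h.mean(0),A(h[1]-h[0]),np.linalg.norm(h[1]-h[0]))
th=np.mean([A(f[3]-f[0]),A(f[2]-f[1]),A(h[1]-h[0])]);c=(f.mean(0)+h.mean(0))/2;print(c,th)
yaw=th+180
movep([c[0],c[1],.16],[180,0,yaw])
print(move_straight([c[0],c[1],.0765],max_speed=.08,contact_N=10))
move_gripper(0.0)
o=observe();print(o["time_s"],o["tool_pos"],o["orientation"],o["ft_force"],o["moment"],o["grip_width"],o["grip_force"])
```

```text
foot [0.4474 0.1618 0.03  ] 14.886172197775196 16.588480334848214 15.60177956661579 0.07205778490709708 0.0342642217336298
handle [0.4425 0.1599 0.118 ] 15.508104678360382 0.049333149964510895
[0.4449 0.1608 0.074 ] 15.66091907032793
False
4.9667 [0.4451 0.1608 0.0766] [-179.9979    0.0151 -164.342 ] [ 0.5172 -0.9444  4.3356] [-0.2759 -0.0573 -0.0058] 0.013158661473634392 58.812426924705505
```

Run:
```python
from h import *
from plant import *
np.set_printoptions(precision=4,suppress=True)
p=observe()["tool_pos"]
move_straight([p[0],p[1],.25],max_speed=.12)
o=observe();print(o["ft_force"],o["moment"],o["grip_width"])
movep([.574,.26,.27],[180,0,90])
o=observe();s=snapshot("wrist");pickle.dump((s,o),open("d3.pkl","wb"));cv2.imwrite("pics/w3.png",s["pixels"][:,:,::-1]);print(o["time_s"],o["joint_pos"],o["tool_pos"],o["grip_width"])
```

```text
[ 1.0043  1.0847 -2.6699] [ 0.0337 -0.0277 -0.0253] 0.013378129196375486
8.325 [21.6086 23.9267 91.6849 -0.0021 64.4098 21.5599] [0.5738 0.2599 0.2698] 0.013493556764470595
```

View pics/w3.png

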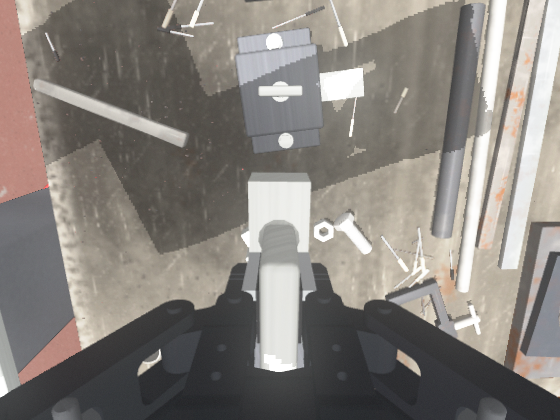

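The screw bar shows ends at (259,91) and (302,91), and the held foot's outer end face lies between rows 174 and 181, columns 249 to 310. I'll compute the bar pose and the key's offset in the hand.

Run:
```python
from h import *
np.set_printoptions(precision=4,suppress=True)
s,o=pickle.load(open("d3.pkl","rb"));po=(o["tool_pos"],o["orientation"]);tp=o["tool_pos"]
g=cv2.cvtColor(s["pixels"],cv2.COLOR_RGB2GRAY)
# bright bar mask (subpixel pose by minAreaRect)
sub=g[78:104,250:312];m=(sub>150).astype(np.uint8)
print("\n".join("".join("%4d"%v for v in r[::3]) for r in sub[::2]))
n,l,st,ce=cv2.connectedComponentsWithStats(m);k=1+np.argmax(st[1:,4]);print(st[k],ce[k]+[250,78])
ys,xs=np.nonzero(l==k);v=np.linalg.svd(np.c_[xs-xs.mean(),ys-ys.mean()],full_matrices=False)[2][0];print("img dir",v)
x=onz(s,[(258.5,91),(302.5,90.6)],.061,po);print(x,x.mean(0),np.linalg.norm(x[1]-x[0]))
print("foot end col profile",g[165:195,270],g[165:195,300])
for row,dz in((174,.0766),(181,.0466)):print(onz(s,[(249,row),(310,row)],tp[2]-dz,po)-tp)
```

```text
194 191 192 128 132 132 136 132 132 132 131 137 139 133 137 138 138 142 138 139 140
 194 152 126 128 130 131 136 132 132 132 133 135 139 134 137 139 138 142 138 139 140
 128 127 126 128 130 129 138 132 131 242 245 243 144 135 137 138 138 141 139 138 139
 126 127 127 127 129 130 136 132 240 247 247 247 244 133 137 139 139 139 138 139 140
 127 126 126 190 214 218 220 222 227 224 225 226 227 225 227 227 229 221 141 139 139
 124 127 125 227 244 244 244 244 244 244 245 245 245 245 245 246 246 233 141 137 139
 124 127 125 227 242 242 241 241 242 242 241 241 242 241 241 241 241 230 139 138 139
 123 128 124 221 237 237 236 237 237 236 237 237 237 237 237 238 238 229 139 137 139
 123 127 124 214 232 231 230 230 227 226 226 225 224 224 223 224 224 220 137 134 140
 121 128 124 122 134 132 132 132 163 140 196 194 194 141 138 138 140 138 139 136 137
 121 126 123 124 128 127 130 132 243 246 246 246 246 136 136 135 136 136 137 134 135
 123 125 125 124 125 127 130 130 129 243 244 244 150 135 134 136 135 136 139 135 135
 122 124 121 123 125 126 128 131 129 128 130 130 133 137 133 133 137 135 136 134 135
[  8   3  45  21 602] [280.2973  90.6944]
img dir [ 0.9999 -0.0127]
[[0.5545 0.3502 0.061 ]
 [0.598  0.3506 0.061 ]] [0.5762 0.3504 0.061 ] 0.04352859506116172
foot end col profile [ 94  92  92  93  96  95  99 119 149 150 150 149 149 152 151 152 178 233
 233 233 233 233 233 233 234 233 233 234 234 234] [104 107 107 108 108 108 109 121 149 152 151 154 153 153 154 156 176 226
 238 238 239 239 239 238 238 238 238 238 239 238]
[[-0.0188  0.0315 -0.0766]
 [ 0.0214  0.0316 -0.0766]]
[[-0.0162  0.033  -0.0466]
 [ 0.0187  0.033  -0.0466]]
```

Run:
```python
from h import *
from plant import *
np.set_printoptions(precision=4,suppress=True)
movep([.5726,.3506,.165],[180,0,175.7])
o=observe();print(o["time_s"],o["tool_pos"],o["orientation"],o["ft_force"],o["joint_pos"])
print(move_straight([.5726,.3506,.1190],max_speed=.04,contact_N=6))
o=observe();print(o["time_s"],o["tool_pos"],o["orientation"],o["ft_force"],o["moment"],o["grip_width"])
s=snapshot("wrist");t=snapshot("side")
cv2.imwrite("pics/w4.png",np.hstack([s["pixels"][100:400,130:430,::-1],cv2.resize(t["pixels"][150:270,170:310,::-1],(350,300),interpolation=cv2.INTER_CUBIC)]))
```

```text
9.6583 [0.5728 0.3505 0.1654] [179.9892   0.0227 175.6133] [ 0.5237  0.0232 -1.9774] [ 28.8753  32.9342  92.0106  -0.0042  55.0303 -56.7356]
True
10.6833 [0.5723 0.3504 0.1206] [-179.9663   -0.0464  175.6974] [-0.2672 -1.0802  7.6387] [-0.0347  0.0749 -0.0685] 0.013682379548083153
```

View pics/w4.png

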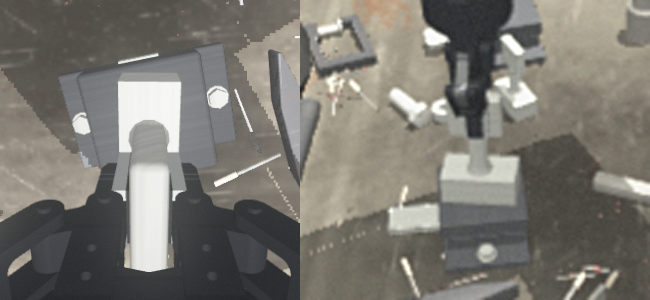

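Contact came at 0.1206 m, exactly the seated height. Both views show the foot flat on the clamp top with the bar inside, so I'll turn now in small steps about the key's axis.

Run:
```python
from h import *
from plant import *
np.set_printoptions(precision=3,suppress=True)
C=np.array([.5747,.3505])
for y in np.linspace(175.7,78.7,13)[1:]:
    a=np.radians(y);p=C+.0024*np.array([np.cos(a),np.sin(a)])
    movep([p[0],p[1],.1206],[180,0,y])
    o=observe();print(round(o["time_s"],2),o["tool_pos"],o["orientation"][2],o["ft_force"],o["moment"],o["grip_width"])
    if np.linalg.norm(o["ft_force"])>50: print("STOP");break
s=snapshot("wrist");t=snapshot("scene")
cv2.imwrite("pics/w5.png",np.hstack([s["pixels"][100:400,130:430,::-1],cv2.resize(t["pixels"][130:250,170:310,::-1],(350,300),interpolation=cv2.INTER_CUBIC)]))
```

```text
11.05 [0.572 0.351 0.121] 167.80903216997294 [ 0.631  0.034 -0.461] [ 0.161 -0.04  -0.029] 0.013223912144225651
11.32 [0.573 0.351 0.121] 159.88199052501855 [-0.423 -0.31   0.299] [ 0.121 -0.038 -0.046] 0.013124002964831698
11.58 [0.573 0.352 0.121] 151.86788247302988 [-0.259  0.344 -0.406] [ 0.212  0.035 -0.045] 0.013184707467009926
11.85 [0.573 0.352 0.121] 143.8151409114452 [0.517 0.128 0.031] [ 0.275 -0.135 -0.041] 0.013372943566108577
12.12 [0.573 0.352 0.121] 135.742201501473 [ 1.08   0.76  -0.125] [ 0.246 -0.065 -0.063] 0.013304526684934847
12.38 [0.573 0.352 0.121] 127.66479823374509 [ 0.707  1.262 -0.489] [ 0.289 -0.121 -0.063] 0.013357835492668729
12.65 [0.574 0.353 0.121] 119.58407066877768 [ 0.808  1.611 -0.275] [ 0.229 -0.116 -0.027] 0.013454958119185872
12.92 [0.574 0.353 0.121] 111.5026243642019 [1.051 2.33  0.303] [ 0.225 -0.21  -0.02 ] 0.013376034979555081
13.18 [0.574 0.353 0.121] 103.41605782535308 [ 1.944  0.38  -0.276] [ 0.224 -0.307 -0.024] 0.013288685545544368
13.45 [0.574 0.353 0.121] 95.33366677983375 [ 1.248  0.88  -0.153] [ 0.19  -0.225 -0.07 ] 0.013124987250223909
13.72 [0.575 0.353 0.121] 87.25005702650431 [0.886 0.54  0.601] [ 0.238 -0.373 -0.018] 0.013210011592844144
13.98 [0.575 0.353 0.121] 79.16403845833744 [ 1.443  0.872 -0.192] [ 0.102 -0.291 -0.065] 0.01278140386005475
```

View pics/w5.png

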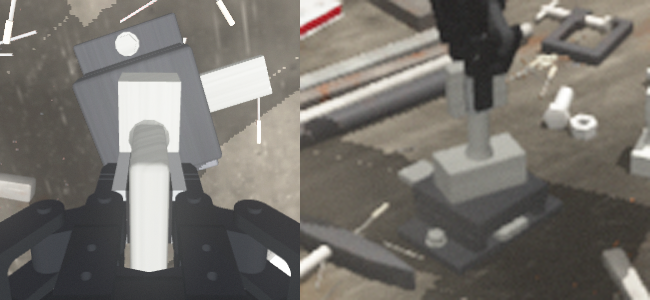

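The foot is still flat on the clamp and has turned with the tool. I'll release, rise and check.

Run:
```python
from h import *
from plant import *
move_gripper(.06)
p=observe()["tool_pos"]
move_straight([p[0],p[1],.24],max_speed=.1)
movep([.574,.26,.28],[180,0,90]);wait(.5)
o=observe();s=snapshot("wrist");t=snapshot("side");u=snapshot("scene");print(o["time_s"],o["ft_force"])
k=lambda im:cv2.resize(im["pixels"][130:270,170:310,::-1],(350,350),interpolation=cv2.INTER_CUBIC)
cv2.imwrite("pics/w6.png",np.vstack([np.hstack([k(t),k(u)]),np.pad(s["pixels"][0:230,130:480,::-1],((0,0),(175,175),(0,0)))]))
```

```text
16.9167 [-1.11225074  0.55827503  0.43917516]
```

View pics/w6.png

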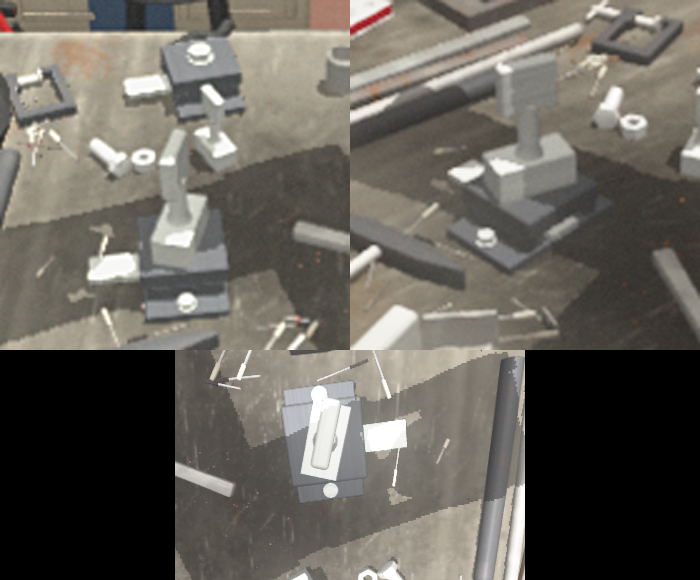

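The key stands upright and flat on the T clamp, turned about 97° clockwise, with the gripper clear. I'm handing the job in.

```bash
python3 -c "
from plant import *
print(close_job())"
```

```text
the job is handed in; nothing more can be done
None
```

The job is handed in: the middle-sized key was seated flat on the T-head screw, then turned about 97° clockwise (by my estimate about 80° at the screw), and it was left standing upright and released.

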